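# Deliver a sample tile from the revolving stand

### The job

Turn the round sample stand until the pocket holding the ceramic tile with three raised dots faces the gate in the fence, and slide that tile out through the gate along the ledge until it rests against the lip. Then pick it up and set it down gently, without dropping it, flat inside the wooden tray; leave the other tiles in their pockets and do not disturb the things lying around.

Things in the scene. Friction and masses are not known exactly. Their poses are not given: they have to be found in the camera images.
- stand: Fixed metal foot and fence round the turntable. Origin: on the turntable's axis, at table height; its -x axis points through the gate, roughly towards the robot. Fence: upright ring of 4 mm sheet, mean radius 185 mm, top 74 mm above the table (12 mm above the pocket floors); free air outside it down to the table.
- gate (a point): Middle of the only gate in the fence, at pocket-floor height, 184 mm from the axis; axes as the stand's. The gate is 68 mm wide (y) between two round posts 12 mm thick, tops 76 mm above the table. A tile passes if its pocket points at the gate to about 2 degrees; a crooked one catches on a post (the push force rises early).
- ledge (a point): Where the tile's underside centre lies once it rests against the stop, 204.5 mm from the axis; axes as the stand's. The ledge outside the gate is 36 mm wide, narrower than the tile so that fingers reach its long sides; top 61 mm above the table, 1 mm below the pocket floors, 8 mm thick; it ends in a lip 8 mm high, 50 mm beyond this point.
- turntable: Plywood turntable 356 mm across, turns either way without limit about z, stays where left (3 to 5 N at a peg moves it). Origin: on the axis, on the pocket floors, 62 mm above the table. Six radial pockets at 0, 60 .. 300 degrees from its x axis. The middle, inside 73 mm, is bare save a cap 36 mm wide, 5 mm high: closed fingertips fit there behind a tile.
- pocket (a point): Floor centre of the pocket at 0 degrees, 123 mm from the axis; the other five are alike. Two straight wooden walls, 16 mm high, 5 mm thick, 60 mm apart, from 75 to 170 mm from the axis; open above and at both ends. The tile lies lengthwise along the radius, its ends 73 and 173 mm from the axis, and can be pushed outward from behind.
- peg (a point): Top of one of six upright steel pegs to push the turntable round by: 16 mm thick, rising 50 mm above the pocket floors, 140 mm from the axis, midway between the pockets (at 30, 90, 150, 210, 270 and 330 degrees from the turntable's x axis; this one at 30).
- tile_three: The wanted tile: cream ceramic slab 100 x 56 x 18 mm with three low round dark-green dots (26 mm across, 4 mm high) in a row along its length; 0.14 to 0.28 kg. Origin: centre of its underside; x axis along its length, z up; both ends are alike. Its top stands 2 mm above the pocket walls, so it cannot be gripped in its pocket.
- tile_one: Like the wanted tile, but with one big dot (48 mm). Origin: centre of its underside.
- tile_two: Like the wanted tile, but with two dots (38 mm). Origin: centre of its underside.
- tile_four: Like the wanted tile, but with four small dots (20 mm). Origin: centre of its underside.
- tile_plain: Like the wanted tile, but plain. Origin: centre of its underside.
- tile_bar: Like the wanted tile, but with a straight raised bar. Origin: centre of its underside.
- tray: Low open wooden tray, fixed to the table, 170 (x) x 135 (y) x 28 mm outside, walls and floor 8 mm thick. Origin: centre of its underside. It stands to the robot's left or right.
- carton: Closed cardboard box 160 x 120 x 70 mm, a bystander on the side opposite the tray. Origin: centre of its underside.
- jar: White glaze jar, 76 mm in diameter, 110 mm high, a bystander. Origin: centre of its underside.
- scraper: Spatula, 200 mm long, lying on the table to the left of the stand, a bystander. Origin: under its middle; its x axis runs along it.

How it is judged:
On the way, in this order (a step that is already met when the one before it is completed fails the run):
1. the wanted tile, still in its pocket, faces the gate (centre within 10 mm of the gate's middle line) (x of tile_three in the frame of stand between -0.15 and -0.1 m and y of tile_three in the frame of stand between -0.01 and 0.01 m and z of tile_three in the frame of stand between 0.055 and 0.066 m), for 0.2 s.
2. the tile has been slid, not lifted, out through the gate onto the ledge (centre 190 mm or more from the axis, lying level) (x of tile_three in the frame of stand between -0.225 and -0.19 m and y of tile_three in the frame of stand between -0.015 and 0.015 m and z of tile_three in the frame of stand between 0.056 and 0.066 m and angle between tile_three's own z axis and vertical below 0.08 rad), for 0.2 s.
3. the tile is lowered onto the tray's floor (centre under 10 mm above it, moving slower than 0.15 m/s) while the fingers still hold it (set down, not dropped) (x of tile_three in the frame of tray between -0.06 and 0.06 m and y of tile_three in the frame of tray between -0.05 and 0.05 m and z of tile_three in the frame of tray below 0.018 m and linear speed of tile_three below 0.15 m/s and contact force between the fingers and tile_three above 0.5 N), for 0.04 s.
At the end, for the whole second after the job is handed in: The three-dot tile lies flat (within 0.06 rad) and still on the tray's floor, inside its walls, released; the five other tiles still lie on the turntable in their pockets, centres within 145 mm of the axis; the turntable may stand anywhere (x of tile_three in the frame of tray between -0.06 and 0.06 m and y of tile_three in the frame of tray between -0.05 and 0.05 m and z of tile_three in the frame of tray between 0.004 and 0.012 m and angle between tile_three's own z axis and vertical below 0.06 rad and linear speed of tile_three below 0.02 m/s and horizontal distance between each of tile_one, tile_four, tile_two, tile_plain, tile_bar and turntable below 0.145 m and z of tile_one in the frame of turntable between -0.006 and 0.008 m and z of tile_four in the frame of turntable between -0.006 and 0.008 m and z of tile_two in the frame of turntable between -0.006 and 0.008 m and z of tile_plain in the frame of turntable between -0.006 and 0.008 m and z of tile_bar in the frame of turntable between -0.006 and 0.008 m); the robot touches nothing.
It fails at once if another tile pushed out of its pocket or lifted (not (horizontal distance between each of tile_one, tile_four, tile_two, tile_plain, tile_bar and turntable below 0.145 m and z of tile_one in the frame of turntable between -0.006 and 0.008 m and z of tile_four in the frame of turntable between -0.006 and 0.008 m and z of tile_two in the frame of turntable between -0.006 and 0.008 m and z of tile_plain in the frame of turntable between -0.006 and 0.008 m and z of tile_bar in the frame of turntable between -0.006 and 0.008 m)).
It fails at once if the wanted tile fell on the table (height (world z) of tile_three below 0.045 m and horizontal distance between tile_three and tray above 0.13 m).
It fails at once if the carton, the jar or the scraper shifted by more than 30 mm (distance of any of carton, jar, scraper from where it was at the start of the episode above 0.03 m).
It also fails if it takes over 72 s, if anything falls off the work surface, if the arm or the gripper's body presses on something with over 40 N, if the wrist force passes 120 N, or if a joint passes its speed limit or range.

### The arm

A 6-joint arm with a two-finger parallel gripper is mounted at the origin on the work surface. World frame = base frame: x ahead of the robot, y to its left, z up, the work surface at z = 0. Lengths are in m, angles in rad, forces in N, time in s.
With the tool pointing down it reaches from about 0.35 to 0.8 m from the base axis. Payload 7.3 kg.
Tool frame: the origin (TCP) lies between the finger pads; the fingertips stand 25 mm ahead of it and the grasp point (between the pads) lies 6 mm ahead of it (r.tip_extent is the distance from the TCP to the fingertips, in m); z points along the fingers, y is the direction in which the jaws open and shut (so a half turn about z gives the same grasp; the last joint's range is limited). The gripper opens to 85 mm and grips with 20 to 120 N. Pads are 22 mm wide; open, the fingers measure 114 mm over their backs; the gripper's body (76 mm by 85 mm) begins 54 mm behind the grasp point. The pads swing forward as they close: fully open they stand 13 mm farther back than shut.
Start: joints at [1.164, 0.342, 1.524, -0, 1.275, -0.146], TCP at [0.135, 0.507, 0.256] pointing down, gripper open.
Joint ranges: [-2.53, 2.53], [-0.77, 2.02], [0.04, 2.7], [-1, 4.14], [0.28, 2.66], [-3.11, 3.11]. Speed limits (rad/s): [2.57, 2.57, 3.14, 3.14, 3.14, 3.14].

### API

Orientations are given as a unit quaternion [x, y, z, w].
In Python, from workcell import r, command_gripper, optics gives the robot as it stands. The module is installed in compiled form; this text tells all that it offers. Calls block until the motion is done:
- r.reach(position, orientation): joint-space move of the TCP to a pose.
- r.move_straight(position, orientation=None, speed=0.15, max_force=None): straight line of the TCP; orientation=None keeps the orientation; speed is the mean speed in m/s. With max_force (N) it stops when the force on the tool has changed by that much, and returns True; else False.
- r.movej(angles): joint-space move.
- command_gripper(opening, force=None): finger opening in m; force is the grip in N (None keeps the last); returns when the fingers have stopped.
- r.hold(seconds).
- r.solve_ik(position, orientation): joint angles nearest the present ones, or None.
- r.read_state(): the state.
- optics.get_image(name): name is "scene" or "top" or "wrist"; returns (picture, depth): 420x560x3 uint8, red, green, blue; 420x560 float32, m along the optical axis (not along the pixel's ray), 0 where there is no reading.
- optics.camera_model(name): a dict with "K" (3x3 intrinsics, pixels), "R" (3x3) and "t" (3): a world point X has camera coordinates R X + t; the wrist camera has in their place "tool_from_camera" (4x4, takes a point from camera to tool coordinates, whose origin is the TCP and whose axes are the flange's). Camera axes: x right, y down, z forward; pixel columns grow to the right and rows downward; lengths in m; the calibration is good to about 2 mm. A picture is of the moment at which its call begins: read the wrist's pose just before it. camera_model takes no time and is no camera call.
A pose or a line that the arm cannot do raises r.PlanningError and nothing moves.
- r.finish_job(): hands the job in, once; it reports no verdict.
The state is a dict: "time_s": time; "joint_positions": joint angles; "dq": joint speeds; "tau": joint torques, N m; "eef_pos": TCP position; "eef_rot": TCP orientation; "contact_force": force on the tool from outside, world axes, zero at the start; "torque": the same for the moment, N m; "grip_width": finger opening in m.
Only numpy, scipy, OpenCV 4.12 (cv2) and the standard library are available. Lean on these libraries where they do the work, as an engineer would, in place of code of your own. Each camera call takes 0.05 s, during which the arm holds its last target.

## Working session

There is one attempt and no reset: what is moved stays moved. The work goes in short steps, each a Python script; the robot and the scene stay as the last script left them, time stands still between calls to the robot, and variables do not carry over. Pictures are saved under pics/ and viewed, and the job is handed in when it is done.

```bash
mkdir -p pics
cat > snap.py <<'E'
import sys,cv2,numpy as np
from workcell import r, command_gripper, optics
def snap(name,fn):
    s=r.read_state(); im,d=optics.get_image(name)
    np.savez(f'pics/{fn}.npz',im=im,d=d,pos=s['eef_pos'],rot=s['eef_rot'])
    cv2.imwrite(f'pics/{fn}.png',im[:,:,::-1]); return im,d,s
E
python3 - <<'E'
from snap import *
for n in ('top','scene'):
    snap(n,n+'0'); c=optics.camera_model(n); print(n,c)
print(optics.camera_model('wrist'))
print(r.read_state())
E
```

```text
top {'K': array([[507.23181689,   0.        , 285.91970617],
       [  0.        , 507.23181689, 211.58522722],
       [  0.        ,   0.        ,   1.        ]]), 'R': array([[-0.02432595, -0.9997025 ,  0.00177906],
       [-0.98932336,  0.02381753, -0.14377765],
       [ 0.1436925 , -0.0052576 , -0.98960842]]), 't': array([0.02148566, 0.63704482, 1.15130388])}
scene {'K': array([[456.60474782,   0.        , 277.96159519],
       [  0.        , 456.60474782, 200.88442815],
       [  0.        ,   0.        ,   1.        ]]), 'R': array([[-0.69905075,  0.71505588, -0.00481046],
       [ 0.61224179,  0.59503523, -0.52066597],
       [-0.36944287, -0.36691711, -0.85374692]]), 't': array([ 0.39604613, -0.3332571 ,  1.65048416])}
{'K': array([[369.04529605,   0.        , 275.69574929],
       [  0.        , 369.04529605, 213.13654598],
       [  0.        ,   0.        ,   1.        ]]), 'tool_from_camera': array([[-4.93535566e-04, -9.47064429e-01, -3.21043180e-01,
         8.20497186e-02],
       [ 9.99999555e-01, -7.25383607e-04,  6.02565876e-04,
        -1.13037002e-03],
       [-8.0
[... 163 characters left out ...]
ime_s': 0.1, 'joint_positions': array([ 1.16397146e+00,  3.42675564e-01,  1.52490202e+00, -2.01573842e-05,
        1.27538198e+00, -1.46016759e-01]), 'dq': array([ 1.15206171e-03,  3.77528078e-05, -2.38281643e-03,  5.29226048e-04,
       -1.10296247e-03, -7.21842418e-05]), 'tau': array([ 2.39159315e-03, -4.34445727e+01, -2.46488839e+01, -1.92743835e-05,
        4.63874167e-03, -3.10589689e-05]), 'eef_pos': array([0.13524593, 0.50696033, 0.25569053]), 'eef_rot': array([ 1.30031829e-01,  9.91509585e-01, -6.60142314e-04, -1.77250767e-04]), 'contact_force': array([-0.35833477, -0.00075668,  0.14905884]), 'torque': array([-0.01128941, -0.01661967, -0.02579645]), 'grip_width': 0.08529943594049859}
```

View pics/top0.png

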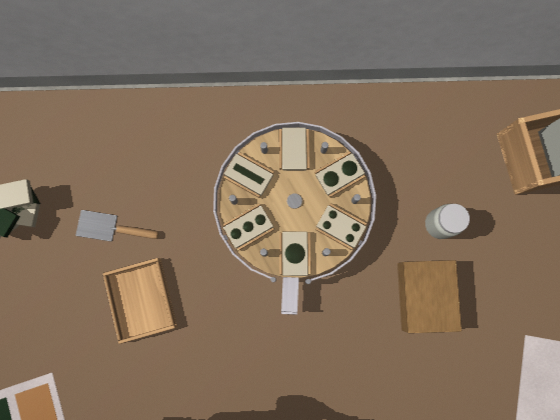

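View pics/scene0.png

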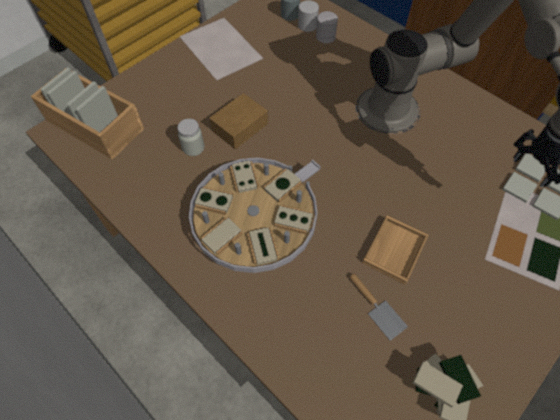

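```bash
cat > geo.py <<'E'
import numpy as np
C={'top':dict(K=np.array([[507.23181689,0,285.91970617],[0,507.23181689,211.58522722],[0,0,1]]),R=np.array([[-0.02432595,-0.9997025,0.00177906],[-0.98932336,0.02381753,-0.14377765],[0.1436925,-0.0052576,-0.98960842]]),t=np.array([0.02148566,0.63704482,1.15130388]))}
def ray(uv,z,cam='top'):
    c=C[cam]; d=c['R'].T@np.linalg.solve(c['K'],[uv[0],uv[1],1.]); o=-c['R'].T@c['t']
    return o+d*(z-o[2])/d[2]
def proj(X,cam='top'):
    c=C[cam]; p=c['K']@(c['R']@np.asarray(X)+c['t']); return p[:2]/p[2]
E
python3 - <<'E'
import numpy as np,cv2
from geo import *
f=np.load('pics/top0.npz'); im=f['im']; hsv=cv2.cvtColor(im,cv2.COLOR_RGB2HSV)
cv2.imwrite('pics/topcrop.png',cv2.resize(im[115:320,200:390,::-1],None,fx=3.0,fy=2.9,interpolation=cv2.INTER_CUBIC)[:600])
cv2.imwrite('pics/traycrop.png',cv2.resize(im[180:370,60:200,::-1],None,fx=3,fy=3,interpolation=cv2.INTER_CUBIC))
# dots (dark green)
m=((hsv[...,2]<60)&(hsv[...,1]>90)&(hsv[...,0]>40)&(hsv[...,0]<100)).astype(np.uint8); 
n,l,st,ce=cv2.connectedComponentsWithStats(m)
for i in range(1,n):
    if st[i,4]>15 and 200<ce[i][0]<390: print('dot',ce[i],st[i,4],ray(ce[i],.084))
d=f['d']
print('depth check', [ (p, ) for p in [ray((295,201),.067)]])
E
```

```text
depth check [(array([ 0.65869353, -0.01554227,  0.067     ]),)]
```

View pics/topcrop.png

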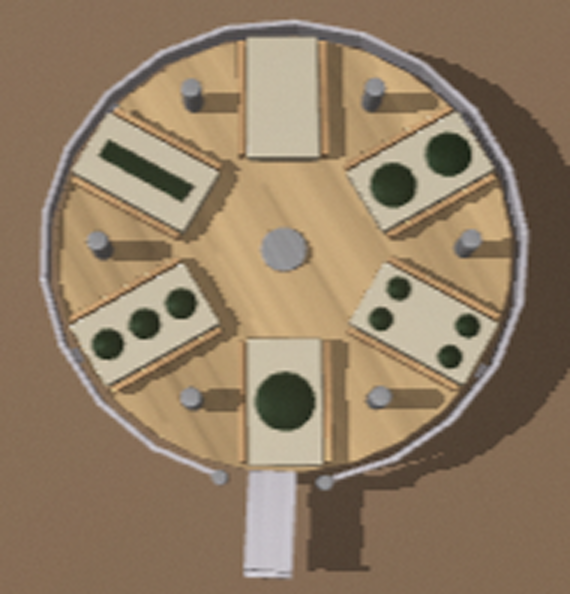

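View pics/traycrop.png

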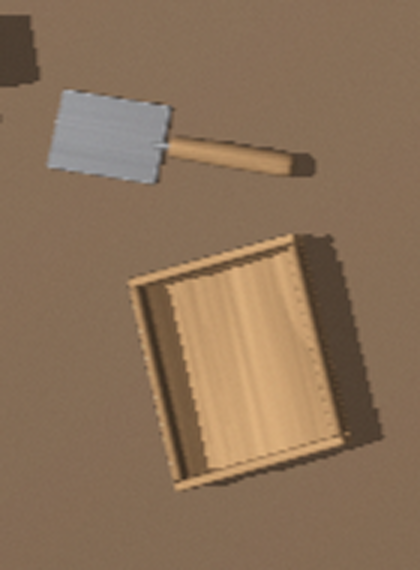

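Run:
```python
import numpy as np,cv2
from geo import *
f=np.load('pics/top0.npz'); im=f['im'].astype(int); R,G,B=im[...,0],im[...,1],im[...,2]
hsv=cv2.cvtColor(f['im'],cv2.COLOR_RGB2HSV)
def comps(m,box,mn,z):
    M=np.zeros(m.shape,np.uint8); x0,y0,x1,y1=box; M[y0:y1,x0:x1]=m[y0:y1,x0:x1]
    n,l,st,ce=cv2.connectedComponentsWithStats(M)
    for i in range(1,n):
        if st[i,4]>=mn: print(np.round(ce[i],1),st[i,:],np.round(ray(ce[i],z),4))
print('green',im[227,260],'peg',im[145,264],'cap',im[201,295])
print('dots');comps((G>R)&(R<60),(215,130,375,280),8,.084)
print('metal');comps((abs(R-B)<25)&(R>95)&(hsv[...,1]<45),(210,115,385,325),5,.112)
c=(abs(R-B)<25)&(R>95)&(hsv[...,1]<45)
print('cap');comps(c,(280,190,310,215),20,.067)
for uv in [(273.3,279.8),(308,281.6)]: print('post',ray(uv,.076))
# tray rim
tr=[(60+x/3,180+y/3) for x,y in [(293,236),(345,439),(180,489),(130,284)]]
P=np.array([ray(u,.028) for u in tr]);print(P,[np.linalg.norm(P[i]-P[i-1]) for i in range(4)],P.mean(0))
# depth-height map
```

```text
green [200 191 167] peg [142 140 142] cap [146 145 146]
dots
[349.3 167.7] [343 161  14  14 161] [ 0.7309 -0.1429  0.084 ]
[248.2 173.6] [234 164  30  20 179] [0.7225 0.0911 0.084 ]
[330.9 178.5] [324 172  14  14 155] [ 0.7066 -0.0993  0.084 ]
[332.5 214.1] [330 211   6   7  37] [ 0.6235 -0.0998  0.084 ]
[260.3 219.3] [256 215   9  10  67] [0.6155 0.065  0.084 ]
[248.  226.2] [244 222   9  10  69] [0.6003 0.0934 0.084 ]
[326.7 224.8] [324 222   7   7  35] [ 0.5993 -0.0859  0.084 ]
[355.6 227. ] [353 224   7   7  39] [ 0.5926 -0.1513  0.084 ]
[235.9 233.4] [232 229   9  10  70] [0.5846 0.1211 0.084 ]
[349.8 237.8] [347 235   7   7  38] [ 0.5682 -0.1371  0.084 ]
[294.8 253. ] [286 244  19  19 273] [ 0.537  -0.0116  0.084 ]
metal
[304.1 194.9] [ 213  122  163  162 1447] [ 0.6646 -0.0353  0.112 ]
[289. 127.] [282 127  15   1  15] [ 0.8228 -0.0054  0.112 ]
[302. 127.] [299 127   7   1   7] [ 0.8221 -0.0351  0.112 ]
[263.1 145.2] [261 142   6   8  34] [0.7814 0.0544 0.112 ]
[323.9 145.3] [321 142   7  10  39] [ 0.7779 -0.0837  0.112 ]
[236.2 152.3] [234 150   5   6   9] [0.7662 0.1158 0.112 ]
[231.9 197.5] [229 195   7   7  36] [0.6625 0.1264 0.112 ]
[294.3 200.6] [287 194  15  14 172] [ 0.6522 -0.0129  0.112 ]
[355.7 197.7] [352 194   9   9  48] [ 0.6554 -0.1505  0.112 ]
[263.1 251.7] [260 249   7   7  39] [0.5397 0.059  0.112 ]
[326.  251.4] [322 248   9   7  44] [ 0.5371 -0.0798  0.112 ]
[289.5 295.4] [281 277  18  38 602] [0.4432 0.0031 0.112 ]
cap
[294.3 200.6] [287 194  15  14 172] [ 0.6597 -0.0139  0.067 ]
post [0.47820809 0.03847675 0.076     ]
post [ 0.47228215 -0.0396863   0.076     ]
[[0.53488018 0.31173566 0.028     ]
 [0.37734137 0.26968719 0.028     ]
 [0.34279214 0.39628249 0.028     ]
 [0.50042731 0.43900251 0.028     ]] [np.float64(0.13184783655861443), np.float64(0.16305382929606527), np.float64(0.13122506248982543), np.float64(0.16332129570781825)] [0.43886025 0.35417696 0.028     ]
```

```bash
cat >> snap.py <<'E'
AX=np.array([.659,-.0125]); GA=176.0
def quat(phi):
    a=np.radians((phi+90)/2); return [float(np.cos(a)),float(np.sin(a)),0.,0.]
def pol(rad,ang,z): return [float(AX[0]+rad*np.cos(np.radians(ang))),float(AX[1]+rad*np.sin(np.radians(ang))),z]
def st(tag=''):
    s=r.read_state(); print(tag,round(s['time_s'],2),np.round(s['eef_pos'],4),'F',np.round(s['contact_force'],1),'w',round(s['grip_width'],4))
E
python3 - <<'E'
from snap import *
print(r.tip_extent)
q=quat(-1.2)
print(r.solve_ik(pol(.14,88.8,.25),q), r.solve_ik(pol(.14,88.8,.108),q), r.solve_ik(pol(.14,145.6,.108),quat(55.6)))
r.reach(pol(.14,88.8,.20),q)
command_gripper(.040,20); st()
w,d,s=snap('wrist','wpeg'); snap('top','top1')
print(r.tip_extent)
E
```

```text
0.025
[ 7.66613595e-02  6.31393346e-01  1.06317320e+00 -4.44089210e-16
  1.44702611e+00  9.76053105e-02] [ 7.66613595e-02  7.44437188e-01  1.25079081e+00 -4.44089210e-16
  1.14636466e+00  9.76053105e-02] [-1.80612731e-02  5.42969818e-01  1.65277163e+00 -4.44089210e-16
  9.45851204e-01 -9.88464337e-01]
 2.93 [0.6619 0.1275 0.2   ] F [ 0.6  0.6 -0.2] w 0.0399
0.025
```

View pics/wpeg.png

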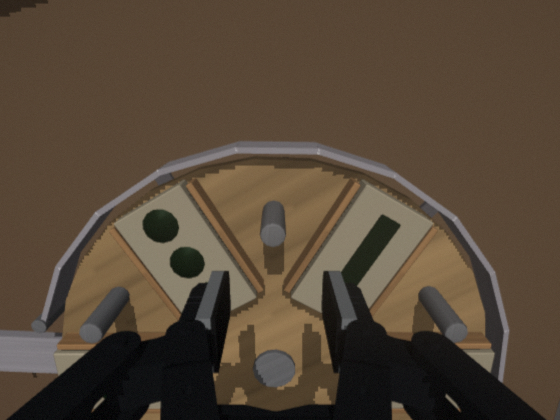

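```bash
cat >> geo.py <<'E'
from scipy.spatial.transform import Rotation
KW=np.array([[369.04529605,0,275.69574929],[0,369.04529605,213.13654598],[0,0,1]])
TW=np.array([[-4.93535566e-04,-9.47064429e-01,-3.21043180e-01,8.20497186e-02],[9.99999555e-01,-7.25383607e-04,6.02565876e-04,-1.13037002e-03],[-8.03548168e-04,-3.21042740e-01,9.47064366e-01,-1.16550783e-01],[0,0,0,1]])
def wray(uv,z,pos,rot):
    Rw=Rotation.from_quat(rot).as_matrix(); d=Rw@TW[:3,:3]@np.linalg.solve(KW,[uv[0],uv[1],1.]); o=Rw@TW[:3,3]+pos
    return o+d*(z-o[2])/d[2]
E
python3 - <<'E'
from geo import *
f=np.load('pics/wpeg.npz');p,q=f['pos'],f['rot']
for n,uv,z in [('peg',(273.5,232),.112),('cap',(275,369),.067),('post',(39,325),.076)]: print(n,wray(uv,z,p,q))
E
```

```text
peg [0.65964271 0.12840434 0.112     ]
cap [ 0.65741043 -0.01212479  0.067     ]
post [0.47762243 0.04142653 0.076     ]
```

Run:
```python
from snap import *
q=quat(-1.2)
print(r.move_straight(pol(.14,88.8,.108),q,speed=.1,max_force=15)); st()
command_gripper(.0,20); st('grip')
a0,a1=88.8,145.9
for a in np.linspace(a0,a1,7)[1:]:
    t=r.move_straight(pol(.14,a,.108),quat(a-90),speed=.08,max_force=35); st(round(a,1))
    if t: print('STOP');break
command_gripper(.040); st('open')
r.move_straight(pol(.14,a1,.20),speed=.2)
r.reach([.45,.25,.26],quat(60)); st()
snap('top','top2')
```

```text
False
 4.1 [0.6624 0.1275 0.1089] F [-0.3  0.5  0. ] w 0.0402
grip 4.43 [0.662  0.1276 0.1088] F [-3.   0.1  4.6] w 0.0152
98.3 4.88 [0.6388 0.1263 0.1088] F [-3.2  0.8  6.1] w 0.0157
107.8 5.32 [0.6163 0.1213 0.1088] F [-3.1  2.5  6.8] w 0.0149
117.4 5.76 [0.5946 0.1127 0.1088] F [-4.   4.4  8.5] w 0.0151
126.9 6.2 [0.5745 0.1005 0.1088] F [-7.1  4.8  8.7] w 0.0156
136.4 6.64 [0.5566 0.0848 0.1087] F [-7.8  4.7 10.7] w 0.0151
145.9 7.08 [0.5417 0.0665 0.1086] F [-10.5   3.1  12.4] w 0.0154
open 7.44 [0.5433 0.0659 0.1077] F [ 0.1 -0.5  0.2] w 0.0401
 8.92 [0.4502 0.2493 0.2589] F [-0.6 -0.2  0.1] w 0.0405
```

View pics/top2.png

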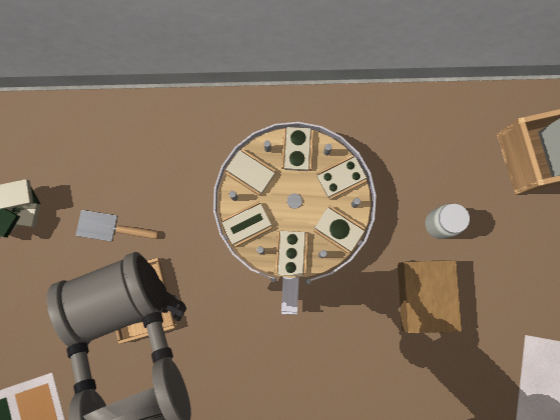

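Three-dot tile now at about (291,253), in front of the gate (posts ~ (273,280), (308,282)). Measuring its angle against the gate.

Run:
```python
import cv2
from geo import *
f=np.load('pics/top2.npz'); im=f['im'].astype(int); R,G,B=im[...,0],im[...,1],im[...,2]
hsv=cv2.cvtColor(f['im'],cv2.COLOR_RGB2HSV)
def comps(m,box,mn,mx,z):
    M=np.zeros(m.shape,np.uint8); x0,y0,x1,y1=box; M[y0:y1,x0:x1]=m[y0:y1,x0:x1]
    n,l,st,ce=cv2.connectedComponentsWithStats(M); o=[]
    for i in range(1,n):
        if mn<=st[i,4]<=mx: o.append(ray(ce[i],z)); print(np.round(ce[i],1),st[i,4],np.round(o[-1],4))
    return np.array(o)
d=comps((G>R)&(R<60),(278,225,306,280),20,200,.084)
ax=np.array([.659,-.0125])
v=d[0]-d[2]; print('line',np.degrees(np.arctan2(*(d[2]-d[0])[1::-1])),'centre ang',np.degrees(np.arctan2(*(d.mean(0)[:2]-ax)[::-1])),np.linalg.norm(d.mean(0)[:2]-ax))
m=(abs(R-B)<25)&(R>95)&(hsv[...,1]<45)
p=comps(m,(222,135,370,262),25,60,.112)
for q in p: 
    w=q[:2]-ax; print(np.linalg.norm(w),np.degrees(np.arctan2(w[1],w[0]))%60)
print(p[:,:2].mean(0))
# ledge centreline per row
for v in range(284,313,4):
    u=np.where(m[v,270:310])[0]+270; print(v,u.min(),u.max(),ray(((u.min()+u.max())/2,v),.061)[:2])
c=cv2.resize(f['im'][225:320,250:340,::-1],None,fx=6,fy=6,interpolation=cv2.INTER_CUBIC); cv2.imwrite('pics/gate2.png',c)
```

```text
[292.5 238.9] 59 [ 0.5689 -0.0072  0.084 ]
[291.6 252.8] 62 [ 0.5376 -0.0042  0.084 ]
[290.7 267.1] 67 [ 0.5054 -0.0015  0.084 ]
line 174.8647201670482 centre ang 176.15521915252106 0.12197758736872986
[266.4 144.1] 35 [0.7838 0.047  0.112 ]
[327.2 147.8] 43 [ 0.7718 -0.0908  0.112 ]
[232.1 193.9] 35 [0.6708 0.1261 0.112 ]
[355.7 201.6] 50 [ 0.6467 -0.1502  0.112 ]
[259.9 249.6] 36 [0.5444 0.0657 0.112 ]
[322.5 253.4] 45 [ 0.5329 -0.072   0.112 ]
0.1382371883124369 25.493006207022
0.1373568073259674 25.232310916798703
0.13905406530719727 25.15195428145755
0.13821558919453622 24.88866961436841
0.13874097684866699 25.67630426729977
0.1394164882956315 25.244540028174328
[ 0.65839465 -0.01236115]
284 282 298 [0.46794557 0.0008946 ]
288 282 298 [0.45891699 0.00112475]
292 282 297 [0.44993638 0.00249316]
296 282 297 [0.44094817 0.002721  ]
300 282 297 [0.43198005 0.00294833]
304 281 297 [0.42305964 0.00431011]
308 281 297 [0.41413147 0.00453516]
312 281 296 [0.40525085 0.00589214]
```

View pics/gate2.png

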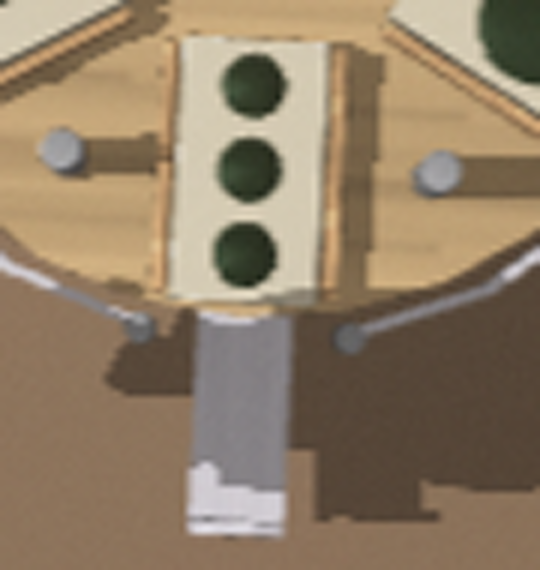

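Run:
```python
from snap import *
GA=175.7; AX[:]=[.6587,-.0124]
q=quat(GA-90)
command_gripper(0,20)
r.reach(pol(.047,GA,.20),q); st()
print(r.move_straight(pol(.047,GA,.093),q,speed=.1,max_force=8)); st('down')
print(r.move_straight(pol(.150,GA,.093),q,speed=.05,max_force=12)); st('pushed')
s=r.read_state(); print('r tip', np.linalg.norm(s['eef_pos'][:2]-AX))
```

```text
10.62 [ 0.6117 -0.0079  0.2003] F [0.3 0.1 1. ] w 0.0
False
down 11.83 [ 0.6123 -0.0089  0.0937] F [0.2 0.5 0.5] w 0.0001
True
pushed 13.74 [ 0.5141 -0.0017  0.0941] F [0.8 0.5 0.9] w 0.0004
r tip 0.14499085631056105
```

```bash
python3 - <<'E'
from snap import *
GA=175.7; AX[:]=[.6587,-.0124]
q=quat(GA-90)
r.move_straight(pol(.130,GA,.093),q,speed=.1)
r.move_straight(pol(.130,GA,.21),q,speed=.2)
snap('wrist','wtile'); 
r.reach([.42,.25,.26],quat(60)); st()
snap('top','top3')
E
python3 - <<'E'
import cv2
from geo import *
f=np.load('pics/top3.npz'); im=f['im'].astype(int); R,G,B=im[...,0],im[...,1],im[...,2]
M=np.zeros(R.shape,np.uint8); M[255:330,270:315]=((G>R)&(R<60))[255:330,270:315]
n,l,st,ce=cv2.connectedComponentsWithStats(M)
for i in range(1,n):
    if st[i,4]>8: p=ray(ce[i],.083); print(ce[i],st[i,4],p,np.linalg.norm(p[:2]-[.6587,-.0124]),np.degrees(np.arctan2(p[1]+.0124,p[0]-.6587)))
cv2.imwrite('pics/gate3.png',cv2.resize(f['im'][225:340,240:340,::-1],None,fx=5,fy=5,interpolation=cv2.INTER_CUBIC))
E
```

```text
15.91 [0.4202 0.2495 0.2593] F [-0.   1.   0.1] w 0.0001
[290.8125 275.    ] 64 [ 0.48785727 -0.00122415  0.083     ] 0.17120788396841785 176.25727285688515
[289.86956522 289.46376812] 69 [0.45580789 0.00171022 0.083     ] 0.203382164748711 176.0217449385197
[288.8630137  304.09589041] 73 [0.42365179 0.00477187 0.083     ] 0.235674640357026 175.8215760634987
```

View pics/gate3.png

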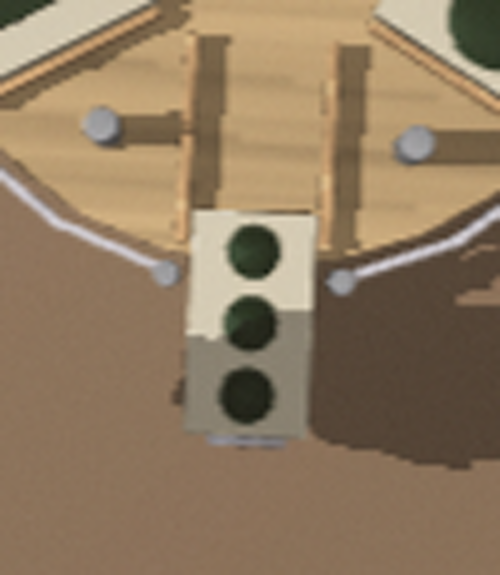

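View pics/wtile.png

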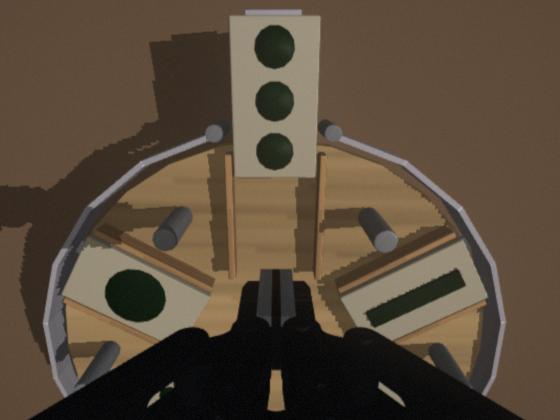

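Run:
```python
from snap import *
q=quat(85.)
command_gripper(.058,20)
r.reach([.43,.15,.08],q); st()
print(r.move_straight([.43,.15,.012],q,speed=.04,max_force=4)); st('touch')
r.move_straight([.43,.15,.10],q,speed=.25)
command_gripper(.085)
r.reach([.4478,.0023,.20],quat(84.9)); st(); snap('wrist','wpre')
```

```text
17.38 [0.431  0.1504 0.0808] F [0.1 0.2 0.6] w 0.0578
True
touch 18.71 [0.4299 0.15   0.0204] F [-1.4  0.1  6.8] w 0.058
 20.32 [0.4473 0.0028 0.1993] F [ 0.2 -0.8 -0.5] w 0.0851
```

View pics/wpre.png

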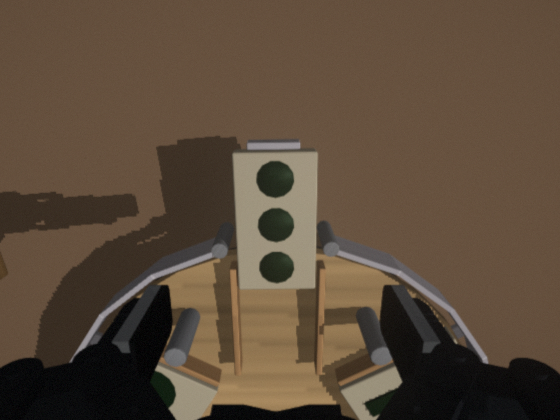

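Run:
```python
from snap import *
q=quat(84.9)
print(r.move_straight([.4478,.0023,.0835],q,speed=.1,max_force=8)); st('down')
command_gripper(.04,50); st('grip')
r.move_straight([.4478,.0023,.18],q,speed=.12); st('lift')
print(r.solve_ik([.4313,.3519,.03],quat(104.9)))
r.reach([.4313,.3519,.18],quat(104.9)); st('tray'); snap('wrist','wtray'); snap('scene','sc4')
```

```text
False
down 21.68 [0.4482 0.0023 0.0839] F [-0.5  0.   0.1] w 0.0848
grip 22.07 [0.448  0.0022 0.0842] F [-1.1  0.2  5.6] w 0.0548
lift 23.02 [0.4472 0.0024 0.1793] F [-0.   0.1 -2.7] w 0.055
[ 5.46678851e-01  6.71671331e-01  1.68175314e+00 -4.44089210e-16
  7.88168181e-01 -1.28417153e+00]
tray 24.34 [0.4317 0.3509 0.1798] F [ 0.4 -0.3 -2.3] w 0.0548
```

View pics/wtray.png

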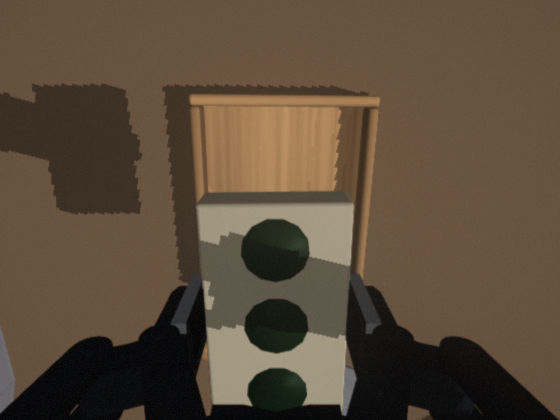

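View pics/sc4.png

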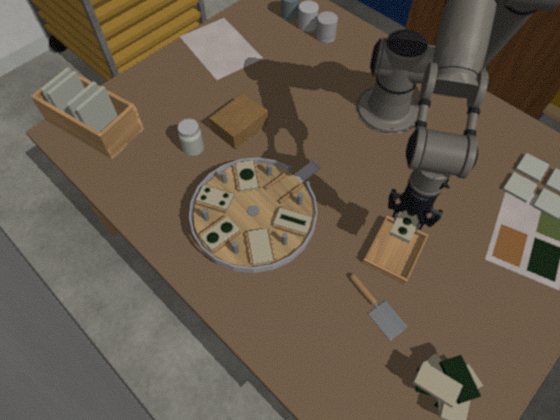

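Run:
```python
from geo import *
f=np.load('pics/wtray.npz');p,q=f['pos'],f['rot']
a=wray((191,101),.028,p,q);b=wray((379,101),.028,p,q)
print(a,b,np.linalg.norm(a-b)); d=(b-a)/np.linalg.norm(b-a); print(np.degrees(np.arctan2(d[1],d[0])))
m=(a+b)/2; n=np.array([-d[1],d[0],0]); n*= np.sign(n@(np.array([.439,.354,.028])-m)); print('centre',m+.085*n)
```

```text
[0.37591674 0.27407878 0.028     ] [0.34247679 0.40060735 0.028     ] 0.13087286870894965
104.80409087733605
centre [0.4413752  0.35906182 0.028     ]
```

Run:
```python
from snap import *
q=quat(104.8); x,y=.4325,.354
r.move_straight([x,y,.06],q,speed=.12); st()
print(r.move_straight([x,y,.027],q,speed=.025,max_force=4)); st('set')
r.hold(.3); st()
command_gripper(.068); st('open')
r.hold(.2)
r.move_straight([x,y,.16],q,speed=.15); st('up'); snap('wrist','wplaced')
r.reach([.45,.15,.27],quat(85)); st(); snap('top','top5')
```

```text
25.59 [0.433  0.3543 0.0607] F [ 0.5  0.1 -1.8] w 0.0547
True
set 26.66 [0.4325 0.3539 0.0307] F [-1.1 -0.1  5.1] w 0.0549
 26.96 [0.4325 0.354  0.0307] F [ 0.6 -0.8  5.4] w 0.0545
open 27.24 [0.4318 0.3535 0.0297] F [0.8 0.3 0.6] w 0.0679
up 28.46 [0.432  0.3537 0.1591] F [ 0.1 -1.3  0. ] w 0.0684
 29.43 [0.4498 0.1506 0.2692] F [-0.9  0.4  0.6] w 0.0683
```

View pics/wplaced.png

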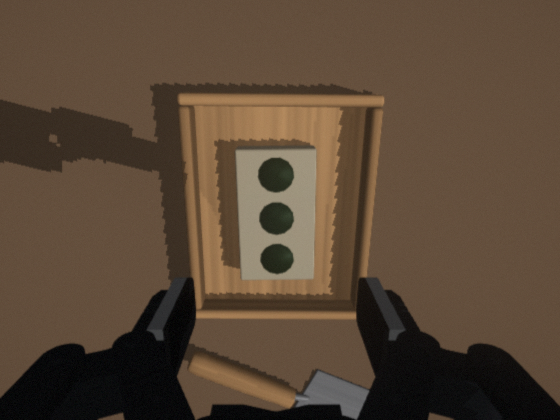

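View pics/top5.png

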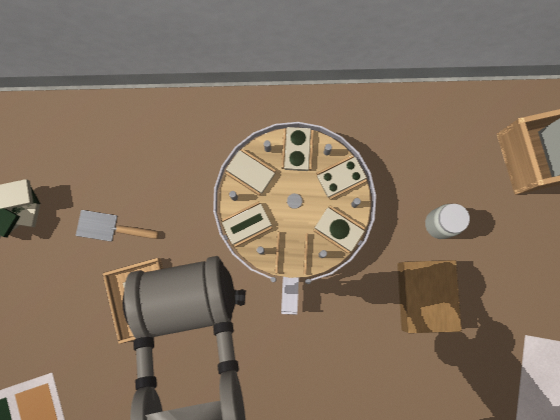

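The tile lies flat and centred in the tray at about (276,215) in the wrist view. In the top view the other five tiles are in their pockets and the carton, jar and scraper are unmoved. I'm handing the job in.

```bash
python3 -c "
from snap import *
r.finish_job(); st()"
```

```text
the job is handed in; nothing more can be done
the job is handed in; nothing more can be done
```

The three-dot tile is in the wooden tray, flat and released, and I handed the job in at about 29 s of the 72 s allowed. `finish_job` reports no verdict, so what follows rests on my own checks.

- **Turning:** I gripped one peg and turned the stand about 57°. Afterwards the pocket pointed within about 0.5° of the gate, judged from the pegs and dots in the top camera. The line through the dots alone read up to 1° off.
- **Sliding:** I pushed the tile out with closed fingertips until the force stop tripped at the lip. The tile's centre then measured 203 mm from the axis, against the expected 204.5 mm.
- **Placing:** I lifted the tile by its long sides and lowered it slowly into the tray until the fingers felt contact. I then opened the fingers and backed away.

**Last checks:** The wrist picture shows the tile flat and centred in the tray. The top picture shows the other five tiles in their pockets, and by eye the carton, jar and scraper look unmoved. The arm was clear of everything when I handed in.

No check failed. The wrist and top cameras disagreed by 2 to 5 mm on the tray's position, so I averaged the two; the clearances easily allowed for that.

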